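# Trip test of the bench safety switch

## Task

Do the trip test of the bench's safety switch. First clear the desoldering pump off the switch box's front ledge, where it lies in the way of the lever, and lay it in the forks of the tool rest; then press the test button so that the lever drops all the way down, and lift the lever back up until it stays latched. Leave the small things on the bench as they are.

Things in the scene. Friction and masses are not known exactly. Their poses are not given: they have to be found in the camera images.
- switch_box: Low grey enclosure fixed to the bench, 150 (x) x 260 (y) x 40 mm high; origin at the centre of its underside, z up, -x its front (robot side). On top, at x 10..70, y -76..14 mm of its frame, a white switch module 36 mm high (top at z = 76 mm) with the black lever in a slot at y -66..-34 mm and the grey test button on the part at y -34..14 mm. Either side of it the top is flat.
- ledge (a point): Point on the flat front ledge of the switch box (top face, z = 40 mm), at (-32, 15, 40) mm in the box's frame, under the middle of the pump's start; axes as the box. Two black rubber strips 6 mm high lie on the ledge across the line x = -32 mm, at y = -35 and 70 mm; the pump starts lying on them.
- lever (a joint): Lever's hinge angle, rad: 0 to 0.04 = latched, upright; 1.75 = dropped, lying forward (to the box's -x), 10 degrees below level. Sprung down (about 1 N at the handle), held at 0 by a catch that only the test button releases. Lifted back it rides over the catch (1 to 2 N more below 0.6), can go past to -0.30, and latches; let go sooner it falls again. The pump underneath stops it at about 1.6.
- lever_hinge (a point): Point on the lever's hinge axis, mid-width of the lever's arm, at (25, -50, 74) mm in the box's frame. The axis is along the box's y; this point has the box's axes.
- lever_grip (a point): Grip point on the lever's handle: a round black bar 12 mm thick that stands out 60 mm sideways from the lever's end, along the box's -y. The point is on its axis, 62 mm from the hinge axis and 40 mm to the -y side of the lever's arm (16 mm wide, 9 thick). Site z points from the hinge to the handle. Dropped it is 23 mm above the ledge, 46 mm before the module; upright, 136 mm above the bench.
- test_button (a joint): Travel of the test button in m: 0 = out, 0.008 = fully in (straight down). It is sprung, 1.5 N at the start to 4 N fully in; the catch releases the lever after about 4 to 5 mm. It springs back by itself, and is pushed down for a moment when the lever rides over the catch.
- button_top (a point): Centre of the round grey test button's top face: button 20 mm across, standing 11 mm above the module's top, at (45, -8, 87) mm in the box's frame. The upright lever's arm is 34 mm to its -y side, its handle points away.
- pump: Blue desoldering pump, loose, about 60 g: straight barrel 20 mm thick, 178 mm long, with a thin 7 mm nozzle. Origin at the bottom of the barrel (10 mm under its axis), midway along the 200 mm length; long axis y: nozzle y = -100 to -78 mm, barrel -78 to 100 mm, centre of mass about y = +10 mm. Starts on the rubber strips, along the box's y, underside 6 mm above the ledge.
- tool_rest: Dark steel tool rest fixed to the bench: base 50 (x) x 130 (y) x 8 mm with two forked posts, 44 mm wide in x, 10 mm thick in y, at y = -50 and +50 mm. Origin: centre of its underside. Each fork has a flat floor at z = 45 mm, 30 mm wide in x, between prongs 12 mm high. The pump belongs in both forks, along y, either way round, its middle over the middle of the rest.
- rest_seat (a point): Point midway between the two forks at the height of the fork floors, 45 mm above the rest's underside; axes as tool_rest.
- wick_reel: Bystander: small reel of desoldering braid, 38 mm across, 11 mm high, loose; origin at the centre of its underside.
- fuse_box: Bystander: small lidded box, 41 x 61 x 30 mm, loose; origin at the centre of its underside.
- tape_roll: Bystander: roll of amber tape lying flat, 68 mm across, 12 mm high, loose; origin at the centre of its underside.

How it is judged:
By the outcome, as a careful person would: the job done as asked, in the order asked, and still so for the second after the job is handed in, with the robot touching nothing.
It also fails if it takes over 64 s, if anything falls off the work surface, if the arm or the gripper's body presses on something with over 40 N, if the wrist force passes 120 N, or if a joint passes its speed limit or range.

## Robot

A 6-joint arm with a two-finger parallel gripper is mounted at the origin on a cart in front of the work surface, level with it; the furniture and walls round the work are solid. World frame = base frame: x ahead of the robot, y to its left, z up, the work surface at z = 0. Lengths are in m, angles in rad, forces in N, time in s.
With the tool pointing down it reaches from about 0.25 to 0.725 m from the base axis. Payload 4 kg.
Tool frame: the origin (TCP) lies midway between the tips of the shut fingers; the grasp point (between the pads) lies grip_point_offset behind it (grip_point_offset is the distance from the TCP to the grasp point, in m); z points along the fingers, y is the line along which they close (so a half turn about z gives the same grasp; the last joint's range is limited). The gripper opens to 85 mm and grips with 20 to 120 N. Pads are 22 mm wide; open, the fingers measure 114 mm over their backs; the gripper's body (76 mm by 85 mm) begins 54 mm behind the grasp point. The pads swing forward as they close: fully open they stand 13 mm farther back than shut.
Start: joints at [-1.285, 0.241, 0.005, 1.335, 0, 1.571], TCP at [0.141, -0.48, 0.231] pointing down, gripper open.
Joint ranges: [-2.72, 2.72], [-1.05, 1.87], [-1.09, 1.28], [-1.99, 2.15], [-1.42, 1.44], [-3.14, 3.14]. Speed limits (rad/s): [2.79, 2.79, 3.14, 3.14, 3.14, 3.14].

## Interface

Orientations are given as a unit quaternion [x, y, z, w].
In Python, from workcell import * gives the robot as it stands. The module is installed in compiled form; this text tells all that it offers.
- The arm moves only by the tool arm_command, never from a script. Its arguments are lists of equal length, an entry for each row: "slide": the shift along the tool's x, y, z in cm, a list of three; "spin": the turn about the tool's z in degrees. A call has exactly 5 rows; each row is the pose to reach, as a shift and turn from the pose commanded when the call began, along the tool's axes at that moment; what a row does not reach only later rows make up. A row lasts 1/8 s, in which the tool goes at most 62.5 mm and 10.7 degrees, less where a joint would pass 70% of its speed; a pose out of reach is approached as far as the arm can. A call with a gripper value outside its range is refused whole. "jaw" is the finger opening in cm, from 0 to 8.54, set as the call begins (left out, the last holds). The fingers move at their own pace and stop on an object; the grip force is fixed at half the most. Time passes only in rows, so rows that repeat a pose let the fingers close, or fill a call up. It gives the time, the measured TCP pose, the force, the opening and the grip force at its end, in the units of the state.
- get_obs(): the state, without advancing time (a new reading comes with each control period).
- camera(name): name is "side" or "top" or "wrist"; returns a dict with "pixels" (420x560x3 uint8, red, green, blue), "range_z" (420x560 float32, m along the optical axis (not along the pixel's ray), 0 where there is no reading), "intrinsics" (3x3 intrinsics, pixels), "k1" (the pictures are not rectified: a ray, as slopes to the right and down, at radius r is drawn at 1 + k1 r^2 times it, then the intrinsics apply), "rvec" (rotation vector, rad) and "tvec" (3), from world to camera coordinates, as OpenCV has them. Camera axes: x right, y down, z forward; pixel columns grow to the right and rows downward; lengths in m; the calibration is good to about 2 mm. A picture is of the moment at which its call begins.
- job_done(): hands the job in; it is judged then, once.
Trained networks look in a picture, given as the dict that the camera call returned (one of the last four; its "shot" number tells which), for a name from the list of things; names that differ only in an ending like _2 or _b are one class to them, and where a whole thing is asked for, a point or a joint stands for the part that bears it (a point fixed in the world has none). Each returns a list of dicts, best first, with "confidence" (0 to 1); they miss things now and then, are a little off and sometimes report something else, mostly with a low value. They report only what shows in the picture. A call takes as long as a camera call.
- recognise(picture, thing): "centre" ([column, row] in pixels, amid what is visible of it).
- landmark_of(picture, thing): "centre" ([column, row] in pixels: a listed point, or the origin of a listed thing).
The state is a dict: "clock": time; "joint_pos": joint angles; "joint_vel": joint speeds; "tau": joint torques, N m; "eef_pos": TCP position; "tool_rot": TCP orientation; "ft_force": force on the tool from outside, world axes, zero at the start; "ft_torque": the same for the moment, N m; "grip_width": finger opening in m; "grasp_force": force on a finger pad.
Only numpy, scipy, OpenCV 4.12 (cv2) and the standard library are available. Lean on these libraries where they do the work, as an engineer would, in place of code of your own. Each camera call takes 0.05 s, during which the arm holds its last target. There are 200 camera calls.

## Working session

There is one attempt and no reset: what is moved stays moved. The work goes in short steps, Python scripts to look and compute and a tool call to move; the robot and the scene stay as the last step left them, time stands still between calls to the robot, and variables do not carry over. Pictures are saved under pics/ and viewed, at most 10 in all, crops included, and the job is handed in when it is done.

Besides the shell and the picture viewer there is one more tool, called after "Emit:" as name(argument=value, ...), one argument or row to a line, values as JSON. arm_command: Moves the arm, as the interface text tells. Its arguments: {"type":"object","properties":{"slide":{"type":"array","items":{"type":"array","items":{"type":"number"}}},"spin":{"type":"array","items":{"type":"number"}},"jaw":{"type":"number"}},"required":["slide","spin"]}

```bash
mkdir -p pics; cat > h.py <<'E'
from workcell import *
import numpy as np, cv2
from scipy.spatial.transform import Rotation as R
def ray(p,uv):
    K=np.array(p["intrinsics"]);d=np.array([p["k1"],0,0,0,0],float)
    # iterative undistort
    x=(np.array(uv,float)-K[:2,2])/[K[0,0],K[1,1]]; s=x.copy()
    for _ in range(20): s=x/(1+p["k1"]*(s@s))
    Rm=cv2.Rodrigues(np.array(p["rvec"],float))[0];t=np.array(p["tvec"],float).ravel()
    return -Rm.T@t, Rm.T@np.array([s[0],s[1],1]), Rm,t
def at_z(p,uv,z):
    o,d,_,_=ray(p,uv); return o+d*(z-o[2])/d[2]
def at_depth(p,uv):
    o,d,_,_=ray(p,uv); u,v=np.round(uv).astype(int)
    r=p["range_z"][max(v-2,0):v+3,max(u-2,0):u+3]; r=r[r>0]
    return o+d*np.median(r) if r.size else None
def cloud(p):
    K=np.array(p["intrinsics"]);H,W=p["range_z"].shape
    v,u=np.mgrid[:H,:W]; x=np.stack([(u-K[0,2])/K[0,0],(v-K[1,2])/K[1,1]],-1); s=x.copy()
    for _ in range(20): s=x/(1+p["k1"]*(s**2).sum(-1,keepdims=True))
    Rm=cv2.Rodrigues(np.array(p["rvec"],float))[0];t=np.array(p["tvec"],float).ravel()
    z=p["range_z"]; P=np.concatenate([s,np.ones((H,W,1))],-1)*z[...,None]
    W3=(P-t)@Rm; W3[z<=0]=np.nan; return W3
def proj(p,X):
    _,_,Rm,t=ray(p,[0,0]); c=Rm@np.array(X)+t; s=c[:2]/c[2]; s=s*(1+p["k1"]*(s@s)); K=np.array(p["intrinsics"]); return s*[K[0,0],K[1,1]]+K[:2,2]
def save(p,n,crop=None,sc=1):
    im=p["pixels"][...,::-1]
    if crop: im=im[crop[1]:crop[3],crop[0]:crop[2]]
    cv2.imwrite("pics/"+n,cv2.resize(im,None,fx=sc,fy=sc,interpolation=cv2.INTER_CUBIC))
E
python3 - <<'E'
from h import *
np.set_printoptions(precision=4,suppress=True)
o=get_obs(); print({k:np.round(v,4) for k,v in o.items() if k in("clock","eef_pos","tool_rot","ft_force","grip_width")}); 
import workcell; print([n for n in dir(workcell) if 'grip' in n], getattr(workcell,'grip_point_offset',None), o.keys())
for c in("top","side"):
    p=camera(c); save(p,c+"0.png")
    for n in["switch_box","ledge","lever_hinge","lever_grip","button_top","pump","tool_rest","rest_seat","wick_reel","fuse_box","tape_roll"]:
        r=landmark_of(p,n)
        if r: print(c,n,np.round(r[0]["centre"],1),round(r[0]["confidence"],2),at_depth(p,r[0]["centre"]))
        else: print(c,n,None)
E
```

```text
{'clock': np.float64(0.0), 'eef_pos': array([ 0.1408, -0.4791,  0.2304]), 'tool_rot': array([ 0.9898,  0.1424, -0.0002, -0.001 ]), 'ft_force': array([0.8487, 0.0951, 0.6078]), 'grip_width': np.float64(0.0853)}
['grip_point_offset'] 0.0187 dict_keys(['clock', 'joint_pos', 'joint_vel', 'tau', 'eef_pos', 'tool_rot', 'ft_force', 'ft_torque', 'grasp_force', 'grip_width'])
top switch_box [240.4 188.6] 0.89 [0.5544 0.1053 0.0392]
top ledge [235.  201.8] 0.96 [0.5195 0.117  0.0637]
top lever_hinge [254.7 177.6] 0.65 [0.5787 0.0667 0.0761]
top lever_grip [270.6 174.6] 0.53 [0.5899 0.0276 0.0397]
top button_top [237.5 170.9] 0.49 [0.5945 0.1085 0.0861]
top pump [235.  201.2] 0.86 [0.521 0.117 0.064]
top tool_rest [388.3 212.4] 0.98 [ 0.4918 -0.2816  0.0074]
top rest_seat [393.5 213.3] 0.64 [ 0.4893 -0.2954  0.0074]
top wick_reel [352.5 162.4] 0.68 [ 0.6254 -0.1898  0.0006]
top fuse_box [153.1 200.7] 0.72 [0.5253 0.3322 0.0292]
top tape_roll [159.8 257.8] 0.74 [0.3755 0.3224 0.0002]
side switch_box [243.  265.2] 0.58 [0.54   0.1662 0.0417]
side ledge [253.9 256.9] 0.9 [0.5137 0.1588 0.0658]
side lever_hinge [235.9 231.3] 0.76 [0.5856 0.076  0.0815]
side lever_grip [239.3 204.7] 0.51 [0.5864 0.0379 0.1418]
side button_top [226.6 232. ] 0.41 [0.6112 0.0776 0.0766]
side pump [256.  258.8] 0.79 [0.5086 0.1582 0.0606]
side tool_rest [298.  201.3] 0.81 [ 0.4788 -0.2885  0.0105]
side rest_seat [297.7 191.3] 0.9 [ 0.4877 -0.3298  0.0292]
side wick_reel [250.8 210.4] 0.5 [ 0.6179 -0.1809  0.0112]
side fuse_box [223.4 328.1] 0.96 [0.5204 0.3721 0.0289]
side tape_roll [294.2 328.9] 0.55 [0.3829 0.3117 0.0014]
```

View pics/top0.png

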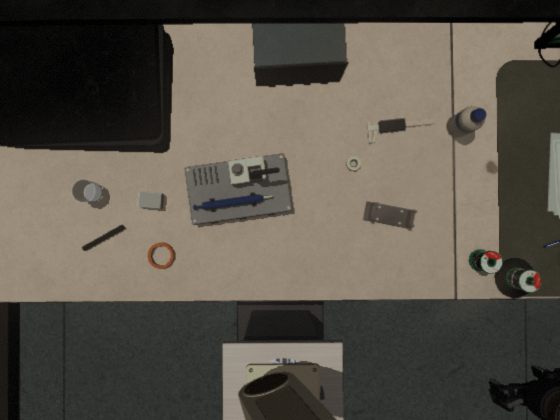

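View pics/side0.png

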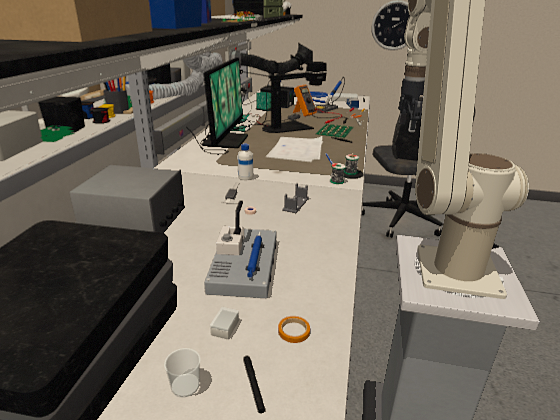

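The top view shows the box at about (240,188), the pump lying on its ledge at (233,202), the upright lever at about (262,172) and the rest at (389,215). The side view agrees. Next I fit the poses from depth.

```bash
cat > fit.py <<'E'
from h import *
np.set_printoptions(precision=4,suppress=True)
def rect(P):
    c,(w,h),a=cv2.minAreaRect((P[:,:2]*1000).astype(np.float32))
    B=cv2.boxPoints((c,(w,h),a)); e=[B[1]-B[0],B[2]-B[1]]; L=max(e,key=np.linalg.norm)
    ang=np.degrees(np.arctan2(L[1],L[0]))%180
    return np.array(c)/1000,sorted((w,h)),ang-90   # yaw of y axis
def sel(C,p,lo,hi,xy,r):
    return (C[...,2]>lo)&(C[...,2]<hi)&(np.hypot(C[...,0]-xy[0],C[...,1]-xy[1])<r)
if __name__=="__main__":
    p=camera("top"); C=cloud(p); im=p["pixels"].astype(int)
    m=sel(C,p,.03,.05,(.555,.105),.17); print("box",rect(C[m]),np.median(C[m][:,2]))
    blue=(im[...,2]>im[...,0]+30)
    m=sel(C,p,.045,.09,(.52,.117),.13)&blue; print("pump",m.sum(),rect(C[m]),np.percentile(C[m][:,2],[50,95]))
    m=sel(C,p,.003,.08,(.488,-.285),.09); print("rest",m.sum(),rect(C[m]))
    for lo,hi in((.04,.065),(.003,.015)):
        m=sel(C,p,lo,hi,(.488,-.285),.09); P=C[m]; print(lo,len(P),rect(P),P.mean(0))
E
python3 fit.py
```

```text
box (array([0.5542, 0.1117]), [151.99273681640625, 260.6052551269531], np.float32(7.796852)) 0.03977142586718174
pump 142 (array([0.5213, 0.1261]), [7.927293300628662, 139.25189208984375], np.float32(7.877571)) [0.065  0.0685]
rest 1112 (array([ 0.4871, -0.285 ]), [169.63304138183594, 176.0968017578125], np.float32(-8.023674))
0.04 149 (array([ 0.4855, -0.2842]), [43.527374267578125, 111.14338684082031], np.float32(-11.454407)) [ 0.4859 -0.2836  0.0479]
0.003 870 (array([ 0.4871, -0.285 ]), [169.63304138183594, 176.0968017578125], np.float32(-8.023674)) [ 0.4863 -0.2809  0.0071]
```

```bash
cat > go.py <<'E'
from h import *
BOX=(.5542,.1117,np.radians(7.8)); REST=(.4855,-.2842,np.radians(-11.4))
def w(fr,x,y,z):  # mm in frame -> world m
    c,s=np.cos(fr[2]),np.sin(fr[2]); return np.array([fr[0]+(c*x-s*y)/1e3,fr[1]+(s*x+c*y)/1e3,z/1e3])
def go(xyz,yaw_y,o=None):
    """print slide(cm, tool axes now) and spin(deg) to reach tcp xyz with tool y at world angle yaw_y(rad)"""
    o=o or get_obs(); M=R.from_quat(o["tool_rot"]).as_matrix()
    d=M.T@(np.array(xyz)-o["eef_pos"])*100
    a=np.arctan2(M[1,1],M[0,1]); sp=-np.degrees((yaw_y-a+np.pi)%(2*np.pi)-np.pi)
    print("slide",d.round(2),"spin",round(sp,2),"| t",round(o["clock"],2),"tcp",o["eef_pos"].round(4),"zaxis",M[:,2].round(3),"F",o["ft_force"].round(1),"w",round(o["grip_width"],4))
    return d,sp
E
python3 -c "
from go import *
go(w(BOX,-32,33,200),BOX[2])"
```

```text
slide [ 53.65 -48.83   3.13] spin -81.42 | t 1.25 tcp [ 0.141  -0.4797  0.2313] zaxis [ 0.  0. -1.] F [0.6 0.2 0.1] w 0.0851
```

Emit:
arm_command(
  slide=[
    [4, -3.5, 0],
    [8.2, -7.4, 0],
    [12.4, -11.2, 0],
    [16.6, -15, 0],
    [20.5, -18.6, 0],
  ],
  spin=[-7, -14, -21, -28, -35],
  jaw=5,
)

```text
clock: 1.88
eef_pos: [0.2859, -0.242, 0.2316]
tool_rot: [0.9, 0.435, 0.0, 0.0]
ft_force: [-0.0, -0.4, -0.7]
grip_width: 0.0503
grasp_force: 0.0
```

```bash
python3 -c "
from go import *
go(w(BOX,-32,33,200),BOX[2])"
```

```text
slide [44.35 -5.55  3.16] spin -46.21 | t 1.88 tcp [ 0.2859 -0.242   0.2316] zaxis [ 0.001 -0.001 -1.   ] F [-0.  -0.4 -0.7] w 0.0503
```

Emit:
arm_command(
  slide=[
    [5.5, -0.7, 0.5],
    [11.2, -1.4, 1],
    [17, -2.1, 1.5],
    [22.8, -2.8, 2],
    [28.5, -3.5, 2.4],
  ],
  spin=[-9, -18, -28, -37, -46],
)

```text
clock: 2.5
eef_pos: [0.4367, 0.0029, 0.2074]
tool_rot: [0.658, 0.753, 0.0, 0.0]
ft_force: [0.7, -0.6, 0.8]
grip_width: 0.0499
grasp_force: 0.0
```

```bash
python3 -c "
from go import *
go(w(BOX,-32,33,200),BOX[2])"
```

```text
slide [12.5   9.9   0.75] spin -0.1 | t 2.5 tcp [0.4367 0.0029 0.2074] zaxis [ 0.001 -0.    -1.   ] F [ 0.7 -0.6  0.8] w 0.0499
```

Look with the wrist from here before going over the pump.

Emit:
arm_command(
  slide=[
    [4, 3, 0.2],
    [8, 6.4, 0.4],
    [12.5, 9.9, 0.7],
    [12.5, 9.9, 0.7],
    [12.5, 9.9, 0.7],
  ],
  spin=[0, 0, 0, 0, 0],
)

```text
clock: 3.12
eef_pos: [0.5173, 0.1375, 0.1999]
tool_rot: [0.66, 0.751, -0.001, -0.0]
ft_force: [-0.5, 0.8, -0.7]
grip_width: 0.0502
grasp_force: 0.0
```

```bash
python3 - <<'E'
from go import *
from fit import rect,sel
np.set_printoptions(precision=4,suppress=True)
go(w(BOX,-32,33,43),BOX[2])
p=camera("wrist"); save(p,"w1.png"); C=cloud(p); im=p["pixels"].astype(int)
for n in["ledge","pump","lever_hinge","lever_grip","button_top"]:
    r=landmark_of(p,n)
    if r: print(n,np.round(r[0]["centre"],1),round(r[0]["confidence"],2),at_depth(p,r[0]["centre"]))
blue=(im[...,2]>im[...,0]+30)
m=sel(C,p,.045,.09,(.52,.117),.13)&blue; print("pump",m.sum(),rect(C[m]),np.percentile(C[m][:,2],[50,95]))
for n,q in dict(ledge=(-32,15,40),button=(45,-8,87),hinge=(25,-50,74),fl=(-75,130,40),fr=(-75,-130,40)).items(): print(n,proj(p,w(BOX,*q)),w(BOX,*q))
E
```

```text
slide [ 0.25  0.12 15.69] spin -0.39 | t 3.12 tcp [0.5173 0.1375 0.1999] zaxis [-0.001 -0.001 -1.   ] F [-0.5  0.8 -0.7] w 0.0502
ledge [282.5 209.9] 0.56 [0.5165 0.1288 0.0648]
pump [282.8 210.9] 0.73 [0.5168 0.128  0.0649]
lever_hinge [347.2 290.9] 0.84 [0.5415 0.1439 0.2203]
button_top [381.2 253.6] 0.94 [0.5996 0.1091 0.0869]
pump 2886 (array([0.5182, 0.1341]), [17.799911499023438, 177.13107299804688], np.float32(7.7039948)) [0.064 0.066]
ledge [286.0444 209.6541] [0.5205 0.1222 0.04  ]
button [381.8217 252.7976] [0.5999 0.1099 0.087 ]
hinge [351.4055 291.133 ] [0.5858 0.0656 0.074 ]
fl [233.2335  75.9795] [0.4623 0.2303 0.04  ]
fr [245.3768 343.5607] [ 0.4975 -0.0273  0.04  ]
```

View pics/w1.png

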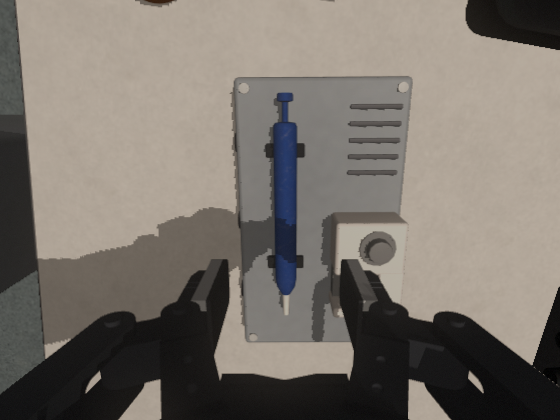

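The wrist view shows the pump upright in the image at column 286, rows 93–315. The strips are at rows 150 and 260, the button at (378,250), and my box model projects to within about 2 px of these. Descending.

Emit:
arm_command(
  slide=[
    [0.2, 0, 4],
    [0.2, 0, 8.5],
    [0.2, 0, 12.5],
    [0.2, 0, 15],
    [0.2, 0, 15.6],
  ],
  spin=[0, 0, 0, 0, 0],
)

```text
clock: 4.05
eef_pos: [0.5161, 0.1388, 0.0428]
tool_rot: [0.66, 0.751, -0.001, -0.001]
ft_force: [0.4, 0.3, 0.4]
grip_width: 0.0498
grasp_force: 0.0
```

Emit:
arm_command(
  slide=[
    [0, 0, 0],
    [0, 0, 0],
    [0, 0, 0],
    [0, 0, 0],
    [0, 0, 0],
  ],
  spin=[0, 0, 0, 0, 0],
  jaw=0,
)

```text
clock: 4.68
eef_pos: [0.519, 0.14, 0.046]
tool_rot: [0.66, 0.751, 0.001, 0.001]
ft_force: [0.2, -0.9, 5.9]
grip_width: 0.0183
grasp_force: 60.3
```

Emit:
arm_command(
  slide=[
    [0, 0, -0.5],
    [0, 0, -1.5],
    [0, 0, -4],
    [0, 0, -8],
    [0, 0, -12],
  ],
  spin=[0, 0, 0, 0, 0],
)

```text
clock: 5.3
eef_pos: [0.5173, 0.1397, 0.1657]
tool_rot: [0.66, 0.751, -0.0, -0.0]
ft_force: [1.0, 0.5, -0.6]
grip_width: 0.0184
grasp_force: 59.6
```

```bash
python3 - <<'E'
from go import *
from fit import rect,sel
np.set_printoptions(precision=4,suppress=True)
M=R.from_quat(get_obs()["tool_rot"]).as_matrix()
go(w(REST,0,8,160),REST[2])
p=camera("side"); save(p,"s1.png",(190,150,340,310),4); C=cloud(p); im=p["pixels"].astype(int)
blue=(im[...,2]>im[...,0]+30)
m=blue&sel(C,p,.07,.3,(.52,.12),.2); P=C[m]; print(len(P))
i=np.argsort(P[:,1]); print(P[i[::max(len(i)//10,1)]])
p=camera("wrist"); C=cloud(p); im=p["pixels"].astype(int); blue=(im[...,2]>im[...,0]+30)
m=blue&(C[...,2]>.1)&(C[...,2]<.25); P=C[m]; print(len(P)); save(p,"w2.png")
if len(P): i=np.argsort(P[:,1]); print(P[i[::max(len(i)//10,1)]])
E
```

```text
slide [-40.87  -8.34   0.57] spin 18.78 | t 5.3 tcp [0.5173 0.1397 0.1657] zaxis [-0.001 -0.    -1.   ] F [ 1.   0.5 -0.6] w 0.0184
201
[[0.5271 0.0764 0.1864]
 [0.5228 0.1115 0.187 ]
 [0.5135 0.1366 0.1844]
 [0.5095 0.1516 0.1845]
 [0.5108 0.1646 0.1857]
 [0.5171 0.176  0.1856]
 [0.5066 0.1881 0.1856]
 [0.5066 0.1966 0.185 ]
 [0.5129 0.1994 0.178 ]
 [0.5097 0.2185 0.1787]
 [0.5061 0.2236 0.1745]]
11279
[[0.5168 0.0965 0.1853]
 [0.5193 0.1145 0.1911]
 [0.5246 0.1285 0.1918]
 [0.5159 0.1415 0.1902]
 [0.5104 0.1533 0.1872]
 [0.519  0.1639 0.1905]
 [0.5173 0.1739 0.1915]
 [0.5104 0.1833 0.1904]
 [0.5134 0.1921 0.1915]
 [0.5148 0.2007 0.1892]
 [0.5144 0.2235 0.184 ]]
```

View pics/s1.png

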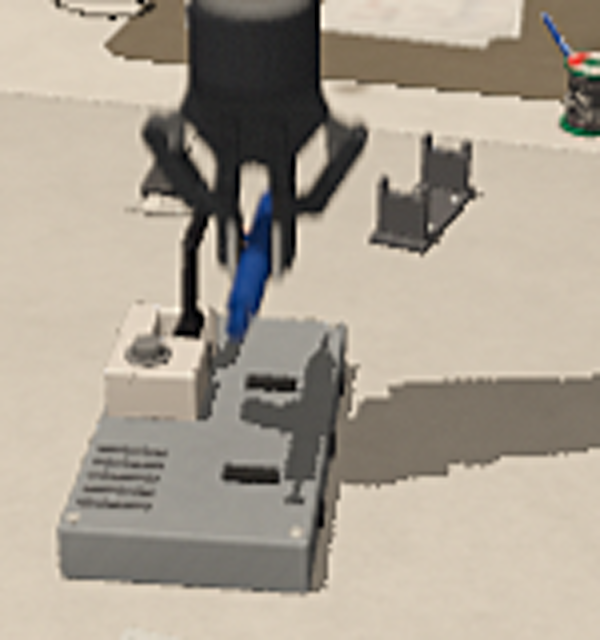

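The pump is held level between the pads, the lever is still upright and the strips are bare. Moving to the rest.

Emit:
arm_command(
  slide=[
    [-5, -1, 0],
    [-10.5, -2.1, 0],
    [-16, -3.2, 0],
    [-21.5, -4.3, 0],
    [-27, -5.4, 0],
  ],
  spin=[3, 7, 11, 15, 18.8],
)

```text
clock: 6.02
eef_pos: [0.498, -0.1365, 0.1639]
tool_rot: [0.775, 0.632, -0.0, -0.0]
ft_force: [0.6, -0.6, -0.5]
grip_width: 0.0183
grasp_force: 59.5
```

```bash
python3 - <<'E'
from go import *
from fit import rect,sel
np.set_printoptions(precision=4,suppress=True)
go(w(REST,0,17,160),REST[2])
for c in("wrist","top"):
    p=camera(c); C=cloud(p); im=p["pixels"].astype(int)
    if c=="wrist": save(p,"w3.png")
    for lo,hi in((.04,.065),(.05,.065),(.004,.012)):
        m=sel(C,p,lo,hi,(.488,-.285),.08)&(im.max(-1)<110); P=C[m]
        if len(P)>10: print(c,lo,len(P),rect(P),P.mean(0))
    for n in("tool_rest","rest_seat"):
        r=landmark_of(p,n)
        if r: print(n,r[0],at_z(p,r[0]["centre"],0 if n=="tool_rest" else .045))
E
```

```text
slide [-13.02   1.72   0.38] spin -0.14 | t 6.03 tcp [ 0.498  -0.1365  0.1639] zaxis [-0.001  0.    -1.   ] F [ 0.6 -0.6 -0.5] w 0.0183
wrist 0.004 288 (array([ 0.4921, -0.3028]), [10.695577621459961, 57.31487274169922], np.float32(-10.555077)) [ 0.4892 -0.3121  0.0081]
tool_rest {'centre': [298.1, 330.6], 'confidence': 0.89} [ 0.4823 -0.2844  0.    ]
rest_seat {'centre': [299.9, 358.8], 'confidence': 0.88} [ 0.4827 -0.2819  0.045 ]
rest_seat {'centre': [233.1, 204.2], 'confidence': 0.42} [0.5143 0.1236 0.045 ]
```

View pics/w3.png

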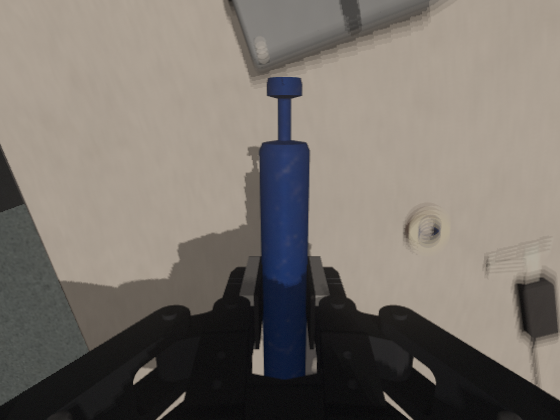

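The pump sits straight and centred in the jaws (column 285), but the rest is hidden below the hand. I'll go past it to see it.

Emit:
arm_command(
  slide=[
    [-5, 0.4, 0],
    [-10, 0.8, 0],
    [-15, 1.2, 0],
    [-20, 1.5, 0],
    [-25.5, 1.7, 0],
  ],
  spin=[0, 0, 0, 0, 0],
)

```text
clock: 6.95
eef_pos: [0.466, -0.3877, 0.1642]
tool_rot: [0.773, 0.635, 0.0, -0.0]
ft_force: [-0.0, -0.7, -0.4]
grip_width: 0.018
grasp_force: 59.5
```

```bash
python3 - <<'E'
from go import *
from fit import rect,sel
np.set_printoptions(precision=4,suppress=True)
p=camera("side");p=camera("wrist"); C=cloud(p); im=p["pixels"].astype(int)
go(w(REST,0,17,160),REST[2])
for q in((0,50,45),(0,-50,45),(-25,65,8),(25,65,8),(22,55,57),(-22,55,57),(-22,-55,57),(22,-55,57)): print(q,proj(p,w(REST,*q)).round(1))
blue=(im[...,2]>im[...,0]+30)
for lo,hi in((.035,.07),(.05,.07),(.004,.012)):
        m=sel(C,p,lo,hi,(.488,-.285),.09)&(im.max(-1)<110)&~blue; P=C[m]
        if len(P)>10: print(lo,len(P),rect(P),P.mean(0))
m=sel(C,p,.05,.07,(.488,-.285),.09)&~blue;P=C[m]-[*REST[:2],0]
c,s=np.cos(REST[2]),np.sin(REST[2]); L=np.c_[P[:,0]*c+P[:,1]*s,-P[:,0]*s+P[:,1]*c,P[:,2]]
print(np.histogram(L[:,0]*1e3,np.arange(-34,35,4)));print(np.histogram(L[:,1]*1e3,np.arange(-66,70,4)))
for n in("tool_rest","rest_seat"):
        r=landmark_of(p,n)
        if r: print(n,r[0],at_z(p,r[0]["centre"],0 if n=="tool_rest" else .045))
save(p,"w4.png")
E
```

```text
slide [12.64 -0.13  0.35] spin -0.19 | t 7.05 tcp [ 0.4647 -0.3916  0.1637] zaxis [-0.    -0.002 -1.   ] F [-0.5  0.2 -0.2] w 0.0185
(0, 50, 45) [282.5 -36.3]
(0, -50, 45) [283.  122.4]
(-25, 65, 8) [248.9 -39.9]
(25, 65, 8) [316.3 -40.1]
(22, 55, 57) [318.3 -53.9]
(-22, 55, 57) [246.6 -53.8]
(-22, -55, 57) [252.  130.5]
(22, -55, 57) [314.  130.3]
0.035 696 (array([ 0.4745, -0.3328]), [10.014803886413574, 43.34160614013672], np.float32(78.80629)) [ 0.4736 -0.3324  0.0492]
0.05 278 (array([ 0.4744, -0.333 ]), [9.685506820678711, 43.30577087402344], np.float32(78.50296)) [ 0.4728 -0.3324  0.0564]
0.004 6167 (array([ 0.4813, -0.2962]), [50.20234680175781, 104.16403198242188], np.float32(-11.26049)) [ 0.4837 -0.285   0.0079]
(array([ 0,  0, 15, 86, 52,  0,  0,  0,  0,  0,  0,  0, 83, 56,  0,  0,  0]), array([-34, -30, -26, -22, -18, -14, -10,  -6,  -2,   2,   6,  10,  14,
        18,  22,  26,  30,  34]))
(array([  0,   0,  23, 107, 123,  39,   0,   0,   0,   0,   0,   0,   0,
         0,   0,   0,   0,   0,   0,   0,   0,   0,   0,   0,   0,   0,
         0,   0,   0,   0,   0,   0,   0]), array([-66, -62, -58, -54, -50, -46, -42, -38, -34, -30, -26, -22, -18,
       -14, -10,  -6,  -2,   2,   6,  10,  14,  18,  22,  26,  30,  34,
        38,  42,  46,  50,  54,  58,  62,  66]))
tool_rest {'centre': [278.4, 56.6], 'confidence': 0.78} [ 0.4819 -0.283   0.    ]
rest_seat {'centre': [279.5, 48.0], 'confidence': 0.81} [ 0.4833 -0.2837  0.045 ]
```

View pics/w4.png

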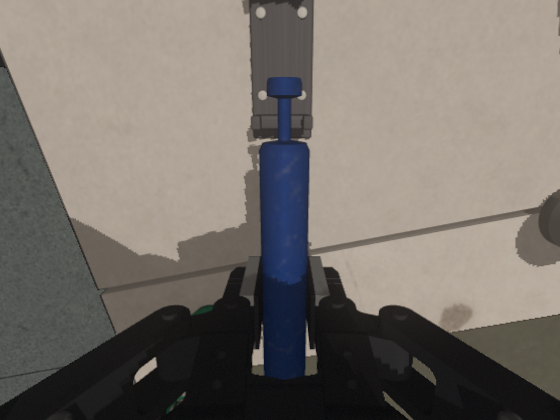

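Pump at column 285 with the near fork at (281,125), so the rest pose is refined by about 1 mm. Moving over it.

Emit:
arm_command(
  slide=[
    [3.5, 0, 0],
    [8, -0.1, 0],
    [12.6, -0.2, 0],
    [12.6, -0.2, 0],
    [12.6, -0.2, 0],
  ],
  spin=[0, 0, 0, 0, 0],
)

```text
clock: 7.78
eef_pos: [0.4885, -0.2627, 0.1646]
tool_rot: [0.773, 0.635, -0.0, 0.0]
ft_force: [0.5, -0.2, -0.0]
grip_width: 0.0188
grasp_force: 59.5
```

```bash
sed -i 's/REST=([^)]*))/REST=(.4842,-.2839,np.radians(-11.3))/' go.py; python3 - <<'E'
from go import *
for i in range(4):
    go(w(REST,0,17,46),REST[2]); p=camera("side")
save(p,"s5.png",(230,130,350,230),5)
E
```

```text
slide [-4.600e-01 -1.000e-02  1.186e+01] spin 0.07 | t 7.78 tcp [ 0.4885 -0.2627  0.1646] zaxis [ 0. -0. -1.] F [ 0.5 -0.2 -0. ] w 0.0188
slide [-3.700e-01 -1.000e-02  1.185e+01] spin -0.02 | t 7.83 tcp [ 0.4883 -0.2636  0.1645] zaxis [ 0. -0. -1.] F [ 0.6 -0.1 -0.3] w 0.018
slide [-0.3   0.   11.84] spin -0.09 | t 7.88 tcp [ 0.4881 -0.2642  0.1644] zaxis [ 0. -0. -1.] F [-0.1  1.   0.3] w 0.0184
slide [-2.600e-01  1.000e-02  1.183e+01] spin -0.13 | t 7.92 tcp [ 0.4879 -0.2646  0.1643] zaxis [ 0. -0. -1.] F [-0.  -0.6  0.1] w 0.0182
```

Emit:
arm_command(
  slide=[
    [-0.2, 0, 3.5],
    [-0.2, 0, 7],
    [-0.2, 0, 9.5],
    [-0.2, 0, 11],
    [-0.2, 0, 11.3],
  ],
  spin=[0, 0, 0, 0, 0],
)

```text
clock: 8.6
eef_pos: [0.4869, -0.2666, 0.0504]
tool_rot: [0.774, 0.633, -0.0, -0.001]
ft_force: [0.0, 0.2, -0.0]
grip_width: 0.0181
grasp_force: 59.5
```

Emit:
arm_command(
  slide=[
    [0, 0, 0],
    [0, 0, 0.2],
    [0, 0, 0.4],
    [0, 0, 0.5],
    [0, 0, 0.5],
  ],
  spin=[0, 0, 0, 0, 0],
)

```text
clock: 9.22
eef_pos: [0.4875, -0.2663, 0.0463]
tool_rot: [0.774, 0.633, -0.0, -0.0]
ft_force: [-0.9, -0.6, -1.0]
grip_width: 0.0184
grasp_force: 59.5
```

Emit:
arm_command(
  slide=[
    [0, 0, 0.1],
    [0, 0, 0.2],
    [0, 0, 0.3],
    [0, 0, 0.4],
    [0, 0, 0.4],
  ],
  spin=[0, 0, 0, 0, 0],
)

```text
clock: 9.85
eef_pos: [0.4876, -0.2664, 0.0449]
tool_rot: [0.774, 0.633, 0.0, 0.001]
ft_force: [-4.8, 3.7, 15.2]
grip_width: 0.0182
grasp_force: 61.8
```

```bash
python3 - <<'E'
from go import *
for i in range(2):
    p=camera("side"); go(w(REST,0,17,44),REST[2])
save(p,"s6.png",(240,130,360,230),5)
E
```

```text
slide [-0.08  0.01  0.09] spin -0.13 | t 9.9 tcp [ 0.4876 -0.2664  0.0449] zaxis [ 0.001 -0.001 -1.   ] F [-4.9  2.7 15.7] w 0.0185
slide [-0.08  0.01  0.09] spin -0.13 | t 9.95 tcp [ 0.4876 -0.2664  0.0449] zaxis [ 0.001 -0.001 -1.   ] F [-5.5  2.9 16.2] w 0.0184
```

View pics/s6.png

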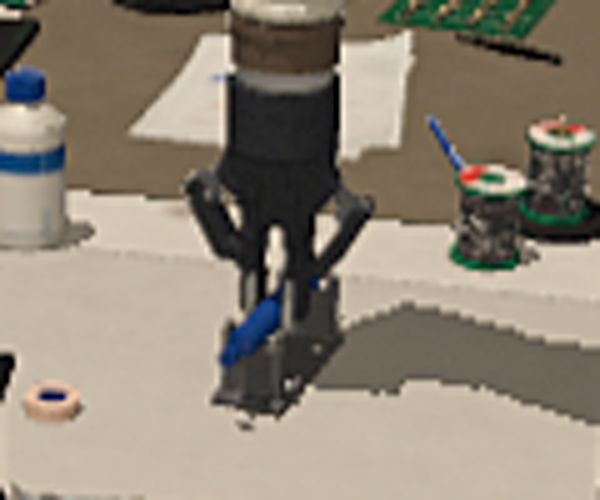

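The pump's near end sits between the near fork's prongs at (240,345), with about 15 N of contact on the floor. Easing up and releasing.

Emit:
arm_command(
  slide=[
    [0, 0, -0.2],
    [0, 0, -0.2],
    [0, 0, -0.2],
    [0, 0, -0.2],
    [0, 0, -0.2],
  ],
  spin=[0, 0, 0, 0, 0],
)

```text
clock: 10.58
eef_pos: [0.4878, -0.2666, 0.0449]
tool_rot: [0.774, 0.633, 0.0, 0.0]
ft_force: [-1.7, 1.9, 7.2]
grip_width: 0.0183
grasp_force: 60.6
```

Emit:
arm_command(
  slide=[
    [0, 0, 0],
    [0, 0, 0],
    [0, 0, 0],
    [0, 0, 0],
    [0, 0, 0],
  ],
  spin=[0, 0, 0, 0, 0],
  jaw=4.5,
)

```text
clock: 11.2
eef_pos: [0.4875, -0.2664, 0.0442]
tool_rot: [0.774, 0.633, -0.0, -0.0]
ft_force: [0.1, 0.3, -0.4]
grip_width: 0.0451
grasp_force: 0.0
```

Emit:
arm_command(
  slide=[
    [0, 0, -0.5],
    [0, 0, -2.5],
    [0, 0, -6],
    [0, 0, -11],
    [0, 0, -17],
  ],
  spin=[0, 0, 0, 0, 0],
)

```text
clock: 11.82
eef_pos: [0.4868, -0.266, 0.2153]
tool_rot: [0.774, 0.633, -0.0, -0.001]
ft_force: [0.8, -1.2, 0.2]
grip_width: 0.045
grasp_force: 0.0
```

```bash
python3 - <<'E'
from go import *
from fit import rect,sel
np.set_printoptions(precision=4,suppress=True)
p=camera("wrist"); C=cloud(p); im=p["pixels"].astype(int); blue=(im[...,2]>im[...,0]+30)
m=blue&sel(C,p,.03,.09,REST,.13); print(m.sum(),rect(C[m]),np.percentile(C[m][:,2],[50,95]))
save(p,"w7.png")
print(w(REST,0,11,0))
for c in("top",):
    p=camera(c); C=cloud(p); im=p["pixels"].astype(int); blue=(im[...,2]>im[...,0]+30)
go(w(BOX,45,-8,200),BOX[2])
E
```

```text
2347 (array([ 0.4868, -0.272 ]), [16.65096092224121, 177.14215087890625], np.float32(-11.7224045)) [0.0631 0.065 ]
[ 0.4864 -0.2731  0.    ]
slide [39.24  3.13  2.14] spin -19.22 | t 11.93 tcp [ 0.4912 -0.2684  0.2226] zaxis [ 0.013 -0.007 -1.   ] F [ 0.6 -0.1 -0.1] w 0.0452
```

View pics/w7.png

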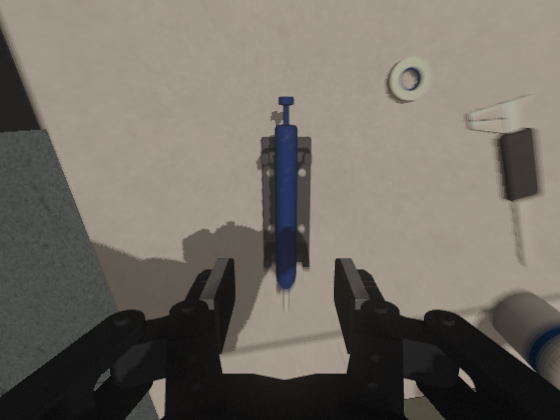

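The pump lies straight in both forks (column 287, rows 97–310), barrel centre within about 1 mm of nominal. Next the button.

Emit:
arm_command(
  slide=[
    [5.5, 0.4, 0],
    [11.5, 0.9, 0],
    [17.5, 1.4, 0],
    [23.5, 1.9, 0],
    [29, 2.3, 0],
  ],
  spin=[-3, -7, -11, -15, -19.2],
  jaw=0,
)

```text
clock: 12.55
eef_pos: [0.5678, 0.0154, 0.2144]
tool_rot: [0.656, 0.754, 0.0, 0.0]
ft_force: [0.9, -0.5, -0.3]
grip_width: 0.0
grasp_force: 0.0
```

```bash
python3 -c "
from go import *
go(w(BOX,45,-7,200),BOX[2])"
```

```text
slide [9.02 4.48 1.44] spin 0.13 | t 12.55 tcp [0.5678 0.0154 0.2144] zaxis [ 0.001  0.    -1.   ] F [ 0.9 -0.5 -0.3] w 0.0
```

Emit:
arm_command(
  slide=[
    [4.5, 2.2, 1],
    [9, 4.5, 1.5],
    [9, 4.5, 5],
    [9, 4.5, 10],
    [9, 4.5, 11.8],
  ],
  spin=[0, 0, 0, 0, 0],
)

```text
clock: 13.18
eef_pos: [0.5973, 0.1085, 0.0925]
tool_rot: [0.657, 0.754, -0.002, -0.002]
ft_force: [0.4, -0.2, 1.1]
grip_width: -0.0001
grasp_force: 0.0
```

```bash
python3 - <<'E'
from go import *
for i in range(3):
    p=camera("wrist"); go(w(BOX,45,-7,80),BOX[2])
r=landmark_of(p,"button_top"); print(r[:1], proj(p,w(BOX,45,-8,87)))
p=camera("side"); r=landmark_of(p,"lever_grip"); print(r[:1],proj(p,w(BOX,25,-90,136)))
E
```

```text
slide [0.22 0.35 1.1 ] spin 0.0 | t 13.22 tcp [0.5967 0.1083 0.091 ] zaxis [-0.008 -0.002 -1.   ] F [-1.5 -0.  -0.3] w -0.0004
slide [0.23 0.27 1.31] spin -0.01 | t 13.28 tcp [0.5975 0.1083 0.0931] zaxis [-0.006 -0.001 -1.   ] F [-1.1 -0.9 -0.4] w 0.0004
slide [0.23 0.12 1.51] spin -0.02 | t 13.32 tcp [0.5989 0.1084 0.0951] zaxis [-0.003 -0.001 -1.   ] F [-0.  -0.   0.5] w 0.0
[{'centre': [289.7, 265.7], 'confidence': 0.84}] [290.67724078 266.32749863]
[{'centre': [237.8, 206.7], 'confidence': 0.43}] [238.96033258 204.48772084]
```

Emit:
arm_command(
  slide=[
    [0.2, 0.1, 0.5],
    [0.2, 0.1, 1.0],
    [0.2, 0.1, 1.3],
    [0.2, 0.1, 1.5],
    [0.2, 0.1, 1.6],
  ],
  spin=[0, 0, 0, 0, 0],
)

```text
clock: 14.1
eef_pos: [0.601, 0.1109, 0.0807]
tool_rot: [0.658, 0.753, 0.0, 0.0]
ft_force: [0.8, 0.3, 3.1]
grip_width: -0.0004
grasp_force: 1.6
```

```bash
python3 - <<'E'
from go import *
for i in range(3):
    p=camera("side"); go(w(BOX,45,-7,200),BOX[2])
r=landmark_of(p,"lever_grip"); print(r[:1],proj(p,w(BOX,-36,-90,63)))
save(p,"s8.png",(190,150,340,310),4)
E
```

```text
slide [  0.02  -0.12 -11.94] spin -0.02 | t 14.15 tcp [0.601  0.1109 0.0806] zaxis [ 0.001  0.    -1.   ] F [0.4 1.3 3.5] w 0.0003
slide [  0.02  -0.12 -11.93] spin -0.02 | t 14.2 tcp [0.601  0.1109 0.0807] zaxis [ 0.001  0.    -1.   ] F [0.7 1.5 2.8] w 0.0002
slide [  0.02  -0.12 -11.93] spin -0.02 | t 14.25 tcp [0.601  0.1109 0.0807] zaxis [ 0.001  0.    -1.   ] F [1.3 0.6 3.3] w 0.0001
[{'centre': [261.6, 227.6], 'confidence': 0.67}] [261.4577218  229.19583376]
```

The button is in and the network sees the lever dropped where predicted. Lifting off and moving over the handle.

Emit:
arm_command(
  slide=[
    [0, 0, -2],
    [0, 0, -5.5],
    [0, 0, -9],
    [-1.5, -2, -11],
    [-4, -4.5, -11.5],
  ],
  spin=[0, 0, 0, 0, 0],
  jaw=0,
)

```text
clock: 14.92
eef_pos: [0.5615, 0.0649, 0.1963]
tool_rot: [0.657, 0.754, 0.0, 0.001]
ft_force: [0.3, 0.3, -0.2]
grip_width: -0.0001
grasp_force: 0.0
```

Emit:
arm_command(
  slide=[
    [-2, -2, 0],
    [-4.5, -3.6, 0],
    [-4.5, -3.6, 0],
    [-4.5, -3.6, 0],
    [-4.5, -3.6, 0],
  ],
  spin=[0, 0, 0, 0, 0],
  jaw=5,
)

```text
clock: 15.55
eef_pos: [0.5321, 0.0162, 0.195]
tool_rot: [0.657, 0.754, -0.0, -0.0]
ft_force: [0.1, 0.7, -0.8]
grip_width: 0.0505
grasp_force: 0.0
```

```bash
python3 - <<'E'
from go import *
from fit import sel
np.set_printoptions(precision=4,suppress=True)
p=camera("top"); print(landmark_of(p,"lever_grip")[:1],proj(p,w(BOX,-36,-90,63)))
p=camera("wrist"); save(p,"w9.png"); C=cloud(p); im=p["pixels"]
print(landmark_of(p,"lever_grip")[:1],proj(p,w(BOX,-36,-90,63)),proj(p,w(BOX,-36,-58,63)),proj(p,w(BOX,-36,-118,63)))
m=sel(C,p,.05,.09,w(BOX,-36,-88,0),.04)&(im.max(-1)<90); P=C[m]-[*BOX[:2],0]; c,s=np.cos(BOX[2]),np.sin(BOX[2])
L=np.c_[P[:,0]*c+P[:,1]*s,-P[:,0]*s+P[:,1]*c,P[:,2]]*1e3; print(len(L),np.percentile(L,[2,50,98],axis=0) if len(L) else 0)
m=np.abs(L[:,1]+85)<20; print(m.sum(),np.percentile(L[m],[2,50,98],axis=0) if m.any() else 0)
go(w(BOX,-36,-90,46),BOX[2])
E
```

```text
[] [274.5912 197.0756]
[{'centre': [285.7, 197.8], 'confidence': 0.64}] [283.3364 199.2358] [283.3658 160.5644] [283.312  231.0796]
1235 [[ -42.034  -106.1955   64.5142]
 [ -35.4783  -70.2499   68.1108]
 [ -16.1115  -49.0385   71.2345]]
668 [[ -42.0326 -104.266    64.5983]
 [ -37.0596  -84.4836   67.8922]
 [ -31.3287  -65.7905   69.7586]]
slide [ 0.17 -0.1  14.91] spin 0.03 | t 15.75 tcp [0.532  0.016  0.1951] zaxis [-0.  0. -1.] F [ 0.3 -0.8 -0.1] w 0.0499
```

View pics/w9.png

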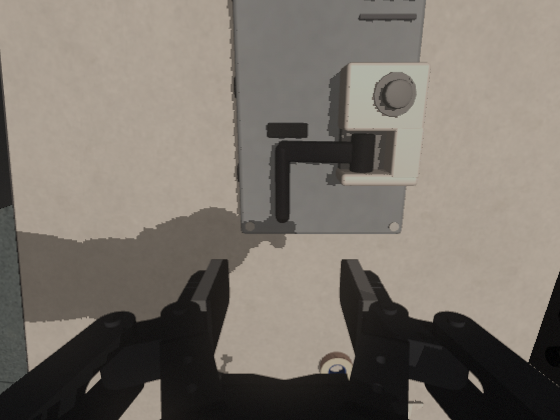

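The dropped lever's handle runs down column 283, rows 142–222, with the jaws straddling its line. Descending and gripping.

Emit:
arm_command(
  slide=[
    [0.3, -0.1, 4],
    [0.3, -0.1, 8.5],
    [0.3, -0.1, 12],
    [0.3, -0.1, 14.2],
    [0.3, -0.1, 14.8],
  ],
  spin=[0, 0, 0, 0, 0],
)

```text
clock: 16.38
eef_pos: [0.5292, 0.0186, 0.0457]
tool_rot: [0.657, 0.754, -0.001, -0.001]
ft_force: [-0.8, -0.3, -0.2]
grip_width: 0.05
grasp_force: 0.0
```

Emit:
arm_command(
  slide=[
    [0, 0, 0],
    [0, 0, 0],
    [0, 0, 0],
    [0, 0, 0],
    [0, 0, 0],
  ],
  spin=[0, 0, 0, 0, 0],
  jaw=0,
)

```text
clock: 17.0
eef_pos: [0.5303, 0.0182, 0.0484]
tool_rot: [0.658, 0.753, 0.0, 0.0]
ft_force: [-3.8, -0.7, 6.4]
grip_width: 0.0098
grasp_force: 58.6
```

```bash
python3 - <<'E'
from go import *
o=get_obs(); d,_=go(w(BOX,-36,-90,46),BOX[2])
h=lambda a:np.array([25-62*np.sin(a),74+62*np.cos(a)])/10
for a in np.arange(1.75,-.3,-.1): q=h(a)-h(1.75); print(round(a,2),"y",q[0].round(2),"z",(-q[1]).round(2))
E
```

```text
slide [-0.06  0.04  0.24] spin -0.03 | t 17.0 tcp [0.5303 0.0182 0.0484] zaxis [ 0. -0. -1.] F [-3.8 -0.7  6.4] w 0.0098
1.75 y 0.0 z -0.0
1.65 y -0.08 z -0.61
1.55 y -0.1 z -1.23
1.45 y -0.05 z -1.85
1.35 y 0.05 z -2.46
1.25 y 0.22 z -3.06
1.15 y 0.44 z -3.64
1.05 y 0.72 z -4.19
0.95 y 1.06 z -4.71
0.85 y 1.44 z -5.2
0.75 y 1.87 z -5.64
0.65 y 2.35 z -6.04
0.55 y 2.86 z -6.39
0.45 y 3.4 z -6.69
0.35 y 3.97 z -6.93
0.25 y 4.57 z -7.11
0.15 y 5.17 z -7.24
0.05 y 5.79 z -7.3
-0.05 y 6.41 z -7.3
-0.15 y 7.03 z -7.24
-0.25 y 7.63 z -7.11
```

Emit:
arm_command(
  slide=[
    [0, -0.08, -0.6],
    [0, -0.1, -1.5],
    [0, 0.05, -2.45],
    [0, 0.33, -3.35],
    [0, 0.72, -4.2],
  ],
  spin=[0, 0, 0, 0, 0],
)

```text
clock: 17.62
eef_pos: [0.5351, 0.0189, 0.0897]
tool_rot: [0.658, 0.753, -0.002, -0.002]
ft_force: [-6.4, -1.4, -3.3]
grip_width: 0.0099
grasp_force: 58.4
```

Emit:
arm_command(
  slide=[
    [0, 0.34, -0.52],
    [0, 0.93, -1.23],
    [0, 1.63, -1.85],
    [0, 2.14, -2.2],
    [0, 2.68, -2.5],
  ],
  spin=[0, 0, 0, 0, 0],
)

```text
clock: 18.25
eef_pos: [0.557, 0.0205, 0.1165]
tool_rot: [0.658, 0.753, -0.006, -0.003]
ft_force: [-22.8, -9.1, 26.3]
grip_width: 0.0097
grasp_force: 59.0
```

```bash
python3 - <<'E'
from go import *
go(w(BOX,25-62*np.sin(.45),-90,74+62*np.cos(.45)-17),BOX[2])
p=camera("side"); print(landmark_of(p,"lever_grip")[:1],proj(p,w(BOX,25-62*np.sin(.45),-90,74+62*np.cos(.45))))
E
```

```text
slide [0.08 0.77 0.36] spin -0.07 | t 18.25 tcp [0.557  0.0205 0.1165] zaxis [-0.013 -0.005 -1.   ] F [-22.8  -9.1  26.3] w 0.0097
[{'centre': [292.8, 328.5], 'confidence': 0.71}] [248.91136022 207.04355326]
```

Radial load has built up (about 35 N), so I'll check the lever's true angle before going on.

```bash
cat > lev.py <<'E'
from go import *
np.set_printoptions(precision=1,suppress=True)
def box(C): 
    P=C-np.array([*BOX[:2],0]); c,s=np.cos(BOX[2]),np.sin(BOX[2])
    return np.stack([P[...,0]*c+P[...,1]*s,-P[...,0]*s+P[...,1]*c,P[...,2]],-1)*1e3
for cam in("side","wrist","top"):
    p=camera(cam); L=box(cloud(p)); im=p["pixels"].max(-1)
    m=(L[...,1]>-62)&(L[...,1]<-38)&(L[...,2]>82)&(L[...,2]<150)&(np.abs(L[...,0]-10)<70)&(im<110)
    P=L[m]; print(cam,m.sum())
    for lo in range(80,150,8):
        q=P[(P[:,2]>=lo)&(P[:,2]<lo+8)]
        if len(q)>2: print(lo,len(q),np.median(q,0),q[:,0].min().round(),q[:,0].max().round())
    print(landmark_of(p,"lever_grip")[:2],landmark_of(p,"lever_hinge")[:1])
go(w(BOX,25-62*np.sin(.45),-90,74+62*np.cos(.45)-14.6),BOX[2])
E
python3 lev.py
```

```text
side 90
80 15 [ 24.8 -43.7  84.1] 16.0 30.0
88 13 [ 16.2 -44.6  91.8] 11.0 22.0
96 8 [ 10.  -42.8 100. ] 5.0 16.0
104 12 [  5.  -44.2 107.8] -0.0 13.0
112 10 [  0.5 -42.8 116.6] -6.0 7.0
120 13 [ -5.8 -44.3 124.5] -13.0 2.0
128 19 [ -8.4 -48.9 131.9] -13.0 -3.0
[{'centre': [251.9, 210.3], 'confidence': 0.49}] [{'centre': [237.5, 232.0], 'confidence': 0.8}]
wrist 3742
80 549 [ 23.9 -48.5  82.9] 13.0 29.0
88 284 [ 17.3 -48.3  92.1] 9.0 21.0
96 322 [ 12.1 -47.9 100.1] 3.0 16.0
104 365 [  7.1 -48.3 108.3] -3.0 11.0
112 423 [  2.  -48.2 116.2] -7.0 6.0
120 513 [ -3.3 -46.3 124.2] -15.0 0.0
128 1286 [ -9.  -52.5 131. ] -15.0 -3.0
[{'centre': [284.7, 281.3], 'confidence': 0.73}, {'centre': [344.6, 172.8], 'confidence': 0.29}] [{'centre': [344.3, 170.4], 'confidence': 0.69}]
top 0
[] [{'centre': [157.8, 257.9], 'confidence': 0.73}]
slide [0.1 0.6 0.2] spin -0.1 | t 18.8 tcp [0.6 0.  0.1] zaxis [-0. -0. -1.] F [-21.9  -5.9  25.3] w 0.0099
```

The lever is at about 0.58 rad and has slid about 5 mm toward the fingertips, so my arc ran inside its circle. Correcting the arc outward.

Emit:
arm_command(
  slide=[
    [0, -0.1, -0.3],
    [0, 0, -0.5],
    [0, 0.4, -0.6],
    [0, 0.8, -0.75],
    [0, 1.2, -0.9],
  ],
  spin=[0, 0, 0, 0, 0],
)

```text
clock: 19.42
eef_pos: [0.5732, 0.0234, 0.1264]
tool_rot: [0.658, 0.753, -0.002, -0.001]
ft_force: [-14.8, -3.5, 16.2]
grip_width: 0.0091
grasp_force: 58.8
```

```bash
sed -i 's/("side","wrist","top")/("wrist",)/' lev.py; python3 lev.py; python3 -c "from go import *;print(get_obs()['eef_pos'])"
```

```text
wrist 2570
80 276 [ 25.6 -45.3  82.7] 17.0 29.0
88 123 [ 22.9 -46.9  91.7] 16.0 25.0
96 149 [ 20.5 -46.7 100.2] 13.0 22.0
104 157 [ 18.1 -46.8 108.1] 10.0 20.0
112 182 [ 15.7 -46.5 116. ] 7.0 18.0
120 210 [ 13.2 -46.1 124.1] 5.0 15.0
128 371 [  7.6 -45.1 134.6] 0.0 13.0
136 1102 [  6.4 -52.9 138.3] 1.0 12.0
[{'centre': [286.8, 280.6], 'confidence': 0.73}] [{'centre': [278.0, 83.6], 'confidence': 0.31}]
slide [ 0.  -1.   1.1] spin -0.04 | t 19.57 tcp [0.6 0.  0.1] zaxis [-0. -0. -1.] F [-11.1  -3.   15.4] w 0.0098
[0.57459042 0.02360182 0.12648053]
```

Emit:
arm_command(
  slide=[
    [0, 0.5, -0.2],
    [0, 1.1, -0.4],
    [0, 1.8, -0.4],
    [0, 2.5, -0.4],
    [0, 3.0, -0.4],
  ],
  spin=[0, 0, 0, 0, 0],
)

```text
clock: 20.2
eef_pos: [0.6065, 0.0293, 0.1285]
tool_rot: [0.658, 0.753, 0.001, 0.0]
ft_force: [-4.5, 5.0, 2.5]
grip_width: 0.0091
grasp_force: 60.9
```

```bash
python3 lev.py; python3 -c "from go import *;print(get_obs()['eef_pos'])"
```

```text
wrist 2404
80 248 [ 22.7 -44.4  82.8] 18.0 31.0
88 105 [ 24.8 -46.3  91.9] 23.0 33.0
96 125 [ 27.1 -45.7 100.1] 26.0 35.0
104 137 [ 29.1 -46.6 108. ] 28.0 38.0
112 162 [ 31.3 -45.8 116.3] 30.0 40.0
120 182 [ 33.3 -45.9 124. ] 32.0 42.0
128 293 [ 38.4 -44.9 134.7] 34.0 46.0
136 1152 [ 40.1 -52.7 138.7] 34.0 46.0
[{'centre': [288.3, 282.6], 'confidence': 0.63}] [{'centre': [257.9, 172.8], 'confidence': 0.78}]
slide [-0.1 -4.3  1.3] spin -0.05 | t 20.35 tcp [0.6 0.  0.1] zaxis [ 0.  0. -1.] F [-4.4  2.4  6.4] w 0.009
[0.6064537  0.02950815 0.12854088]
```

The lever is past the catch at about -0.26. Easing it forward to the catch, then releasing.

Emit:
arm_command(
  slide=[
    [0, -0.3, 0],
    [0, -0.6, 0],
    [0, -0.9, 0],
    [0, -1.1, 0],
    [0, -1.1, 0],
  ],
  spin=[0, 0, 0, 0, 0],
)

```text
clock: 20.98
eef_pos: [0.5977, 0.028, 0.1306]
tool_rot: [0.658, 0.753, 0.003, 0.002]
ft_force: [-1.1, 3.1, 11.6]
grip_width: 0.0092
grasp_force: 60.8
```

Emit:
arm_command(
  slide=[
    [0, 0, 0],
    [0, 0, 0],
    [0, 0, 0],
    [0, 0, 0],
    [0, 0, 0],
  ],
  spin=[0, 0, 0, 0, 0],
  jaw=5,
)

```text
clock: 21.6
eef_pos: [0.5948, 0.0271, 0.127]
tool_rot: [0.658, 0.753, -0.0, -0.0]
ft_force: [0.0, 0.1, 0.4]
grip_width: 0.0503
grasp_force: 0.0
```

Emit:
arm_command(
  slide=[
    [0, 0, -1],
    [0, 0, -3],
    [0, 0, -6],
    [-1, -2, -9],
    [-3, -5, -11],
  ],
  spin=[0, 0, 0, 0, 0],
)

```text
clock: 22.22
eef_pos: [0.5501, -0.0091, 0.2396]
tool_rot: [0.657, 0.754, 0.001, 0.001]
ft_force: [-0.7, -0.5, 0.5]
grip_width: 0.0503
grasp_force: 0.0
```

Emit:
arm_command(
  slide=[
    [-3, -2, 0],
    [-6, -4, 0],
    [-6, -4, 0],
    [-6, -4, 0],
    [-6, -4, 0],
  ],
  spin=[0, 0, 0, 0, 0],
)

```text
clock: 22.85
eef_pos: [0.5184, -0.0734, 0.2374]
tool_rot: [0.657, 0.754, 0.0, 0.0]
ft_force: [-0.3, -0.1, 0.4]
grip_width: 0.0501
grasp_force: 0.0
```

```bash
sed -i 's/("wrist",)/("side","wrist")/' lev.py; python3 lev.py; python3 - <<'E'
from h import *
from fit import rect,sel
from go import REST
p=camera("side"); save(p,"s10.png",(180,130,350,360),2.6)
p=camera("top"); C=cloud(p); im=p["pixels"].astype(int); blue=(im[...,2]>im[...,0]+30)
m=blue&sel(C,p,.03,.09,REST,.13); print(m.sum(),rect(C[m]))
for n in["wick_reel","fuse_box","tape_roll"]: print(n,landmark_of(p,n)[:1])
E
```

```text
side 81
80 11 [ 24.1 -43.1  83.7] 21.0 31.0
88 10 [ 24.1 -43.9  92.9] 21.0 30.0
96 7 [ 23.7 -45.2 100.6] 21.0 27.0
104 7 [ 23.3 -43.7 107.6] 20.0 26.0
112 9 [ 23.2 -44.1 114.5] 20.0 26.0
120 6 [ 23.  -42.7 124.5] 20.0 25.0
128 10 [ 22.4 -43.7 131.5] 19.0 25.0
136 19 [ 22.2 -49.2 140.6] 18.0 28.0
[{'centre': [240.2, 207.7], 'confidence': 0.63}] []
wrist 1153
80 115 [ 21.1 -56.6  83.1] 19.0 28.0
88 65 [ 18.9 -52.9  92.1] 18.0 27.0
96 79 [ 18.7 -54.3  99.7] 18.0 25.0
104 81 [ 18.2 -52.4 107.8] 18.0 24.0
112 83 [ 17.9 -52.  116. ] 17.0 22.0
120 89 [ 17.4 -51.4 123.8] 17.0 19.0
128 42 [ 16.9 -48.2 132.9] 15.0 18.0
136 599 [ 19.9 -53.1 140.4] 15.0 27.0
[{'centre': [412.7, 85.0], 'confidence': 0.63}] [{'centre': [387.1, 39.6], 'confidence': 0.88}]
slide [ 8.9  5.9 12.2] spin 0.02 | t 23.15 tcp [ 0.5 -0.1  0.2] zaxis [-0.  0. -1.] F [-0.6 -0.5 -0.2] w 0.0501
0 (array([0., 0.]), [0.0, 0.0], np.float32(-90.0))
wick_reel [{'centre': [390.8, 214.0], 'confidence': 0.42}]
fuse_box [{'centre': [152.5, 202.7], 'confidence': 0.77}]
tape_roll [{'centre': [162.2, 258.1], 'confidence': 0.8}]
```

View pics/s10.png

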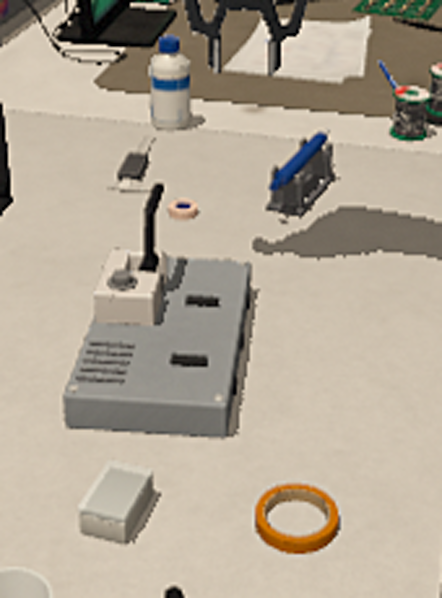

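The last view shows the lever standing upright at (150,225) by itself, the pump in both forks at (300,165), and the small things where they were. Handing in.

```bash
python3 -c "
from workcell import *
print(job_done())"
```

```text
the job is handed in; nothing more can be done
None
```

The trip test is done and handed in at about 23 s: the pump lies in both forks of the tool rest, the button press dropped the lever, and the lever was lifted back and stays latched; the highest force readings were about 35 N at the wrist while lifting the lever, and the small things look undisturbed.

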